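# Unmould resin test bars on a clip stage and rack the empty mould

### The arm

A 6-joint arm with a two-finger parallel gripper is mounted at the origin on the work surface. World frame = base frame: x ahead of the robot, y to its left, z up, the work surface at z = 0. Lengths are in m, angles in rad, forces in N, time in s.
With the tool pointing down it reaches from about 0.3 to 0.875 m from the base axis. Payload 6.4 kg.
Tool frame: the origin (TCP) lies at the centre of the arm's flange, where the gripper is bolted on; the fingertips stand 166 mm ahead of it and the grasp point (between the pads) lies 147 mm ahead of it; z points along the fingers, y is the line along which they close (so a half turn about z gives the same grasp; the last joint's range is limited). The gripper opens to 88 mm and grips with 3 to 60 N. Pads are 18 mm wide; open, the fingers measure 123 mm over their backs; the gripper's body (75 mm by 187 mm) begins 45 mm behind the grasp point.
Start: joints at [0.918, 0.181, 1.607, -0, 1.354, -0.206], TCP at [0.248, 0.519, 0.405] pointing down, gripper open.
Joint ranges: [-2.99, 2.99], [-0.89, 2.07], [0.3, 2.58], [-1.14, 4.28], [0, 2.63], [-3.12, 3.12]. Speed limits (rad/s): [2.57, 2.57, 3.01, 3.14, 3.14, 3.14].

### API

Orientations are given as a unit quaternion [w, x, y, z].
In Python, from bench import manip, vision, workorder gives the robot as it stands.
- The arm moves only by the shell command python3 -m crank 'ROWS'. ROWS is JSON, a list of rows, each a list of 7 numbers: the turn, a rotation vector about the tool's x, y, z in rad, then the shift along the tool's x, y, z in mm, then the opening, from -1 (shut) to 1 (fully open). A call has 1 to 20 rows; each row shifts and turns the commanded pose from where the row before left it, along the tool's axes as they then stand; what a row does not reach is not made up. A row lasts 1/8 s, in which the tool goes at most 62.5 mm and 10.7 degrees, less where a joint would pass 70% of its speed; a pose out of reach is approached as far as the arm can. A call is refused whole if a number of a shift passes 62.5 or a number of a turn 0.188, either way. A call with a gripper value outside its range is refused whole. The fingers move at their own pace and stop on an object; the grip force is fixed at half the most. Time passes only in rows, so rows that do not move let the fingers close. It gives the time, the measured TCP pose, the force, the opening and the grip force at its end, in the units of the state.
- manip.sense(): the state, without advancing time (a new reading comes with each control period).
- vision.get_image(name): name is "scene" or "top" or "wrist"; returns a dict with "img" (384x512x3 uint8, red, green, blue), "camera_matrix" (3x3 intrinsics, pixels), "cam_to_world" (4x4, takes a point from camera to world coordinates). Camera axes: x right, y down, z forward; pixel columns grow to the right and rows downward; lengths in m; the calibration is good to about 2 mm. A picture is of the moment at which its call begins. There is no depth.
- workorder.hand_in(): hands the job in; it is judged then, once.
The state is a dict: "t": time; "joint_positions": joint angles; "dq": joint speeds; "effort": joint torques, N m; "tool_pos": TCP position; "ee_rot": TCP orientation; "contact_force": force on the tool from outside, world axes, zero at the start; "wrist_torque": the same for the moment, N m; "opening": finger opening in m; "grip_force": force on a finger pad.
Only numpy, scipy, OpenCV 4.12 (cv2) and the standard library are available. Lean on these libraries where they do the work, as an engineer would, in place of code of your own. Each camera call takes 0.05 s, during which the arm holds its last target. There are 200 camera calls.

### The job

Before anything is lifted out, swing both spring clips round their pivot screws fully onto the ends of the mould so that they hold it down on the stage. With the clips holding, lift every cast bar out of the mould and lay it in the steel tray, all lying flat on the tray's floor and none on top of another. Then swing both clips well clear again, lift the empty mould off the stage and set it upright and centred on the drain rack, and leave the brown bottles alone.

Things in the scene. Friction and masses are not known exactly. Their poses are not given: they have to be found in the camera images.
- stage: Fixed aluminium base plate, 260 (x) x 226 (y) x 10 mm, with four low steel fences (8 mm high above the plate) round the mould and one spring clip at each x end. Origin: centre of its underside, at bench height; the mould stands on the plate's top, 10 mm up, and starts centred on the stage with the same axes.
- mould: Loose black open mould, 164 (x) x 194 (y) x 21 mm, 0.5 kg. Origin: centre of its underside. Four cavities, 113 (x) x 29 mm, 13 mm deep, centred at y = -72, -24, 24, 72 mm. Ribs between them 19 mm wide: once empty, the middle rib (y = 0, at the centre of mass) can be pinched across y, a finger in each cavity beside it. A flat land 25 mm wide at each x end is where a clip presses and blocks lifting.
- bar1: Cast off-white resin test bar, dog-bone, 110 mm long (x), 26 mm high, about 85 g; ends 28 mm long and 26 mm wide, neck between them 54 mm long and 16 mm wide (y). Origin: its centre. Starts in a mould cavity, along the mould's x, 13 mm proud of the mould's top; pinch the neck across y from above. Two to four of the four bars are there, the rest absent (None).
- bar2: Cast off-white resin test bar, dog-bone, 110 mm long (x), 26 mm high, about 85 g; ends 28 mm long and 26 mm wide, neck between them 54 mm long and 16 mm wide (y). Origin: its centre. Starts in a mould cavity, along the mould's x, 13 mm proud of the mould's top; pinch the neck across y from above. Two to four of the four bars are there, the rest absent (None).
- bar3: Cast off-white resin test bar, dog-bone, 110 mm long (x), 26 mm high, about 85 g; ends 28 mm long and 26 mm wide, neck between them 54 mm long and 16 mm wide (y). Origin: its centre. Starts in a mould cavity, along the mould's x, 13 mm proud of the mould's top; pinch the neck across y from above. Two to four of the four bars are there, the rest absent (None).
- bar4: Cast off-white resin test bar, dog-bone, 110 mm long (x), 26 mm high, about 85 g; ends 28 mm long and 26 mm wide, neck between them 54 mm long and 16 mm wide (y). Origin: its centre. Starts in a mould cavity, along the mould's x, 13 mm proud of the mould's top; pinch the neck across y from above. Two to four of the four bars are there, the rest absent (None).
- clip_near (a joint): Angle (rad) of the spring clip at the stage's -x end (nearer the robot). 0: arm parallel to the mould's edge, beside it; +0.5 (stop): fully on, over the land; -0.5 (stop): fully clear. Starts -0.5 to -0.2, stays where left (about 1 N at the knob). Going on (clockwise from above), the round toe rides up 1.5 mm onto the mould's edge at about 0.2 to 0.3 rad against a 4 N spring: push some N.
- clip_far (a joint): The same for the spring clip at the stage's +x end (farther from the robot), which is the near clip turned by half a turn about the stage's centre: also 0 parallel to the edge, +0.5 fully on, -0.5 fully clear, clockwise seen from above towards on.
- knob_near (a point): Centre of the top of the near clip's black upright knob, 14 mm in diameter and 34 mm high, standing on the clip's free end right above its toe, 65 mm from the pivot; top 80 mm above the bench. Pinch it from above (the fingertips keep clear of the steel arm 34 mm below its top) and carry it round the pivot; it turns in the fingers.
- knob_far (a point): The same on the far clip.
- pivot_near (a point): Top of the near clip's pivot screw, the fixed axis of its swing, at stage x = -100, y = -32 mm; at clip angle 0 the knob lies 65 mm from it along the stage's +y, at angle q at stage offset (65 sin q, 65 cos q) mm.
- pivot_far (a point): Top of the far clip's pivot screw, at stage x = +100, y = +32 mm; at clip angle q the knob lies at stage offset (-65 sin q, -65 cos q) mm from it.
- tray: Fixed open steel tray, outside 148 (x) x 228 (y) x 22 mm, walls and floor 4 mm thick. Origin: centre of its underside. Four bars fit side by side with their length along the tray's x, for instance 50 mm apart.
- rack: Fixed grey slatted drain rack, 174 (x) x 236 (y) mm, flat slatted top 18 mm above the bench. Origin: centre of its underside. It stands to one side of the stage, the tray to the other; which is which varies.
- bottle_a: Brown bottle with black cap, 72 mm in diameter, 120 mm high, standing to one side beyond the tray or rack; leave alone. Origin: centre of its underside.
- bottle_b: Brown bottle with black cap, 64 mm in diameter, 110 mm high, standing to one side beyond the tray or rack; leave alone. Origin: centre of its underside.
Not all that is in view belongs to the job. Leave any green, purple or turquoise look-alike of the bar2 alone.

How it is judged:
By the outcome, as a careful person would: the job done as asked, in the order asked, and still so for the second after the job is handed in, with the robot touching nothing.
Of bar1, bar2, bar3, bar4 only 2 to 4 are there at a start; the rules pass over those that are not, and their reading is None.
At some moment in a run one of bar1, bar2, bar3, bar4 may be knocked a few centimetres aside while the robot is not near it.
Once in a run the grip may slacken for a moment while it holds something.
It also fails if it takes over 210 s, if anything falls off the work surface, if the arm or the gripper's body presses on something with over 40 N, if the wrist force passes 120 N, or if a joint passes its speed limit or range.

## Working session

There is one attempt and no reset: what is moved stays moved. The work goes in short steps, Python scripts to look and compute and a shell command to move; the robot and the scene stay as the last step left them, time stands still between calls to the robot, and variables do not carry over. Pictures are saved under pics/ and viewed, at most 17 in all, crops included, and the job is handed in when it is done.

```bash
mkdir -p pics; cat > h.py <<'E'
import numpy as np,cv2
from bench import manip,vision,workorder
def get(n,save=None):
    d=vision.get_image(n); im=np.ascontiguousarray(d["img"][:,:,::-1])
    if save: cv2.imwrite("pics/"+save,im)
    return im,np.array(d["camera_matrix"]),np.array(d["cam_to_world"])
def ray(K,T,uv,z):
    d=T[:3,:3]@np.linalg.inv(K)@np.array([uv[0],uv[1],1.]); o=T[:3,3]
    return o+d*(z-o[2])/d[2]
def proj(K,T,p):
    c=T[:3,:3].T@(np.array(p)-T[:3,3]); q=K@c; return q[:2]/q[2]
E
python3 - <<'E'
from h import *
np.set_printoptions(precision=4,suppress=True)
for n in("top","scene"):
    im,K,T=get(n,n+"0.png"); print(n,K,T)
s=manip.sense(); print(s)
E
```

```text
top [[362.4904   0.     252.4487]
 [  0.     362.4904 189.2377]
 [  0.       0.       1.    ]] [[-0.0268 -0.9804  0.195   0.371 ]
 [-0.9996  0.0247 -0.0134 -0.0057]
 [ 0.0083 -0.1953 -0.9807  1.1034]
 [ 0.      0.      0.      1.    ]]
scene [[348.4069   0.     260.0646]
 [  0.     348.4069 192.8686]
 [  0.       0.       1.    ]] [[ 0.8949  0.2546 -0.3665  0.8789]
 [ 0.4457 -0.5494  0.7068 -0.5634]
 [-0.0214 -0.7958 -0.6051  0.5591]
 [ 0.      0.      0.      1.    ]]
{'t': 0.1, 'joint_positions': array([ 0.9177,  0.1815,  1.6079, -0.    ,  1.3538, -0.2063]), 'dq': array([ 0.0003, -0.0017, -0.004 ,  0.0017,  0.0018, -0.0002]), 'effort': array([  0.0016, -43.4815, -34.2697,   0.0705,   0.034 ,  -0.0001]), 'tool_pos': array([0.2483, 0.5184, 0.4039]), 'ee_rot': array([-0.0003,  0.2215,  0.9751, -0.0007]), 'contact_force': array([-0.1537, -0.5677,  0.0146]), 'wrist_torque': array([0.0406, 0.0175, 0.0365]), 'grip_force': 0.0, 'opening': 0.08806899749789943}
```

View pics/top0.png

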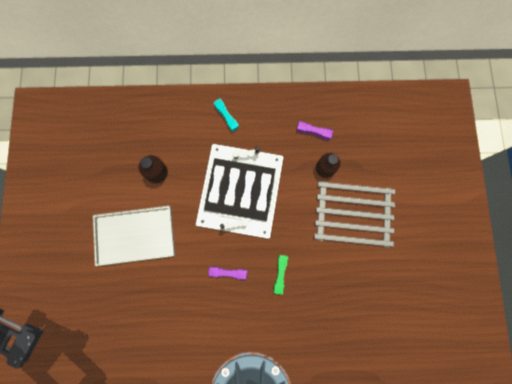

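View pics/scene0.png

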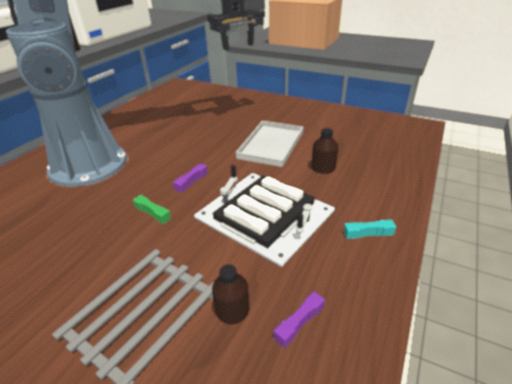

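The top view shows four off-white bars in the black mould at about (240,190), the tray at (134,236), the rack at (356,214), and bottles at (152,168) and (328,165). The purple, green and turquoise look-alikes lie around them. I'll leave those alone. The knobs are near (223,227) and (257,152). Next I'll measure everything.

```bash
python3 - <<'E'
from h import *
np.set_printoptions(precision=4,suppress=True)
im,K,T=get("top")
hsv=cv2.cvtColor(im,cv2.COLOR_BGR2HSV)
white=((hsv[...,1]<60)&(hsv[...,2]>140)).astype(np.uint8)
white[:80]=0
def rect(mask,z,nm,close=0):
    if close: mask=cv2.morphologyEx(mask,cv2.MORPH_CLOSE,np.ones((close,close)))
    cs,_=cv2.findContours(mask,cv2.RETR_EXTERNAL,cv2.CHAIN_APPROX_NONE)
    for c in cs:
        if cv2.contourArea(c)<80: continue
        P=np.array([ray(K,T,p[0],z)[:2] for p in c])*1000
        r=cv2.minAreaRect(P.astype(np.float32)); print(nm,np.round(c.mean(0)[0]),np.round(r[0],1),np.round(r[1],1),round(r[2],1))
m=white.copy();m[:,:190]=0;m[:,300:]=0;m[245:]=0
rect(m,.01,'stage')
b=m.copy(); 
m=white.copy();m[:,190:]=0;m[:200]=0;m[270:]=0;m[:,:85]=0;rect(m,.022,'tray',5)
g=((hsv[...,1]<70)&(hsv[...,2]>80)).astype(np.uint8);g[:,:310]=0;g[:180]=0;g[250:]=0;g[:,402:]=0;rect(g,.018,'rack',25)
# bars : inside dark mould
bb=((hsv[...,1]<60)&(hsv[...,2]>170)).astype(np.uint8); 
mk=np.zeros_like(bb);cv2.fillConvexPoly(mk,np.array([[208,160],[279,176],[272,220],[200,206]]),1)
rect(bb&mk,.044,'bar')
dk=(hsv[...,2]<60).astype(np.uint8);dk[:,:195]=0;dk[:,290:]=0;dk[240:]=0;dk[:140]=0
rect(dk,.031,'mould');
c=im[140:245,190:295];cv2.imwrite("pics/st.png",cv2.resize(c,None,fx=5.5,fy=5.5,interpolation=cv2.INTER_CUBIC))
E
```

```text
stage [239. 191.] [589.9  17.6] [229.7 268.2] 78.5
stage [244.  81.] [948.   -4.5] [356.5  10.6] 88.7
tray [132. 236.] [456.6 336.9] [151.6 230.7] 5.7
rack [355. 214.] [ 504.8 -327.2] [235.9 180.8] 82.6
bar [273. 198.] [555.8 -81.5] [ 16.4 136.9] 78.4
bar [263. 192.] [573.7 -52.2] [ 28.1 113.3] 78.7
bar [247. 189.] [582.9  -5.2] [ 28.2 113.3] 78.5
bar [232. 186.] [592.5  41.4] [ 28.6 113.4] 78.6
bar [216. 184.] [601.4  88.2] [ 29.  113.1] 78.6
bar [206. 183.] [603.8 118. ] [ 14.3 144.5] 78.9
mould [245. 202.] [555.7  -5.5] [123.7 104.7] 76.2
mould [219. 197.] [564.6  73.3] [ 49.3 108.8] 55.0
```

View pics/st.png

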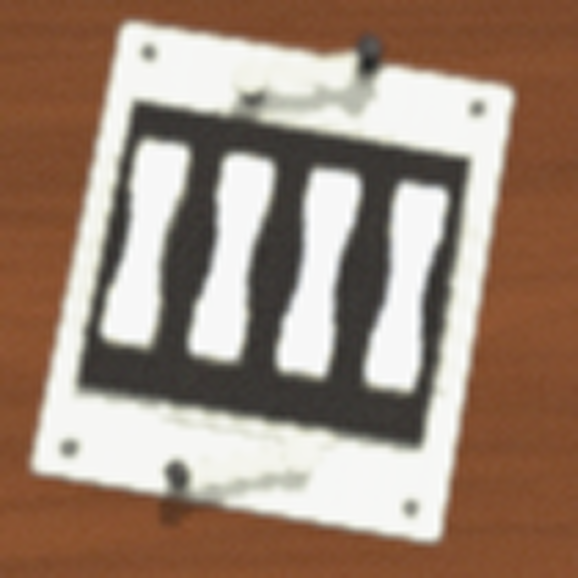

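The enlarged crop shows four white dog-bones in the black mould, which are the targets. The knob tops are at about (257,148) for far and (222,225) for near, and both clips are swung clear. I'll work out the geometry from these.

```bash
cat >> h.py <<'E'
YAW=-np.deg2rad(11.35); C=np.array([588.6,18.0])
R2=lambda a:np.array([[np.cos(a),-np.sin(a)],[np.sin(a),np.cos(a)]])
def st(p): return C+R2(YAW)@np.array(p,float)      # stage mm->world mm
def ist(w): return R2(YAW).T@(np.array(w)-C)
def knob(n,q):
    s=1 if n=='near' else -1
    return st(s*np.array([-100+65*np.sin(q),-32+65*np.cos(q)]))
from scipy.spatial.transform import Rotation as Ro
def plan(x,y,zg,yaw=None):
    """tool-frame move (mm, rad about tool z) to grasp point x,y,zg mm with tool-y line at world angle yaw"""
    s=manip.sense();q=s['ee_rot'];R=Ro.from_quat([q[1],q[2],q[3],q[0]]);p=s['tool_pos']*1000
    d=R.inv().apply(np.array([x,y,zg+147])-p)
    ty=R.apply([0,1,0]);cur=np.arctan2(ty[1],ty[0])
    out=''
    if yaw is not None:
        e=(yaw-cur+np.pi/2)%np.pi-np.pi/2; out=' turn about tool z %.3f (alt %.3f)'%(-e,-e+np.pi*(1 if e>0 else -1))
    print('tool shift mm',np.round(d,1),out,'tool z',np.round(R.apply([0,0,1]),3),'cur yaw %.3f'%cur,'j6 %.3f'%s['joint_positions'][5],'t %.2f'%s['t'])
E
python3 - <<'E'
from h import *
np.set_printoptions(precision=4,suppress=True)
im,K,T=get("top")
for n,uv in(('near',(222.2,225.1)),('far',(257.1,147.6))):
    w=ray(K,T,uv,.08)[:2]*1000; l=ist(w); s=1 if n=='near' else -1
    d=s*l-np.array([-100,-32]); print(n,w,l,'r',np.hypot(*d),'q',np.arctan2(d[0],d[1]))
for w in[(573.7,-52.2),(582.9,-5.2),(592.5,41.4),(601.4,88.2)]: print(ist(w))
plan(456,337,200); plan(505,-327,200);plan(588.6,18,200,YAW+np.pi/2)
for n in('near','far'):
  for q in(-.5,0,.5): print(n,q,knob(n,q))
E
```

```text
near [473.5096  68.4185] [-122.762    26.7825] r 63.035616592969156 q -0.3694453137480812
far [699.1908 -36.7262] [119.1982 -31.8915] r 66.71353361378837 q -0.29189796975460014
[ -0.7931 -71.7595]
[ -1.0227 -23.8681]
[-0.7814 23.7099]
[-1.2658 71.3462]
tool shift mm [-265.7  -73.9   57.2]  tool z [-0.001 -0.001 -1.   ] cur yaw 1.124 j6 -0.206 t 0.20
tool shift mm [-596.7 -651.5   57.7]  tool z [-0.001 -0.001 -1.   ] cur yaw 1.124 j6 -0.206 t 0.20
tool shift mm [-523.1 -304.3   57.4]  turn about tool z -0.249 (alt 2.893) tool z [-0.001 -0.001 -1.   ] cur yaw 1.124 j6 -0.206 t 0.20
near -0.5 [464.9309  68.3662]
near 0 [497.0501  70.0348]
near 0.5 [526.0374  56.1004]
far -0.5 [712.2691 -32.3662]
far 0 [680.1499 -34.0348]
far 0.5 [651.1626 -20.1004]
```

```bash
python3 -m crank '[[0,0,-0.125,0,0,0,1],[0,0,-0.124,0,0,0,1],[0,0,0,-31,-40,0,1],[0,0,0,-31,-40,0,1],[0,0,0,-31,-40,0,1],[0,0,0,-31,-40,0,1],[0,0,0,-31,-40,0,1],[0,0,0,-31,-40,0,1],[0,0,0,-31,-40,0,1],[0,0,0,-31,-40,0,1],[0,0,0,-31,-39,30,1],[0,0,0,-31,-38,30,1],[0,0,0,0,0,0,1],[0,0,0,0,0,0,1]]'; python3 - <<'E'
from h import *
plan(*knob('near',-.37),150,YAW+np.pi/2)
im,K,T=get("wrist","w1.png");print(proj(K,T,[*knob('near',-.37)/1000,.08]),proj(K,T,[*st((-100,-32))/1000,.05]),T.round(3),K)
E
```

```text
t: 1.95
tool_pos: [0.4743, 0.0686, 0.3448]
ee_rot: [-0.0, 0.099, 0.995, 0.0]
contact_force: [0.1, 0.4, 0.7]
opening: 0.0881
grip_force: 0.0
tool shift mm [ 1.4  1.5 47.8]  turn about tool z -0.000 (alt 3.141) tool z [-0.001  0.    -1.   ] cur yaw 1.372 j6 -1.477 t 1.95
[259.36349324 187.45556787] [190.71256775 204.29992628] [[ 0.198  0.944  0.262  0.407]
 [ 0.98  -0.191 -0.053  0.082]
 [ 0.     0.268 -0.964  0.326]
 [ 0.     0.     0.     1.   ]] [[328.08813422   0.         257.78004169]
 [  0.         328.08813422 189.2560619 ]
 [  0.           0.           1.        ]]
```

View pics/w1.png

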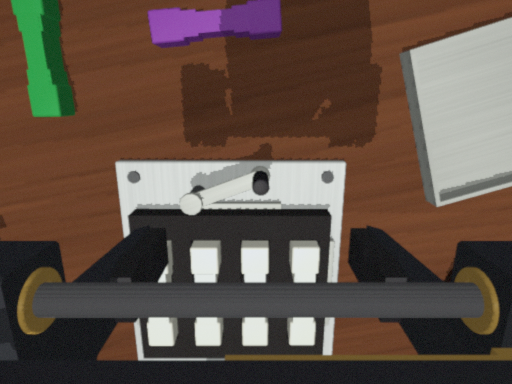

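The pivot at (191,204) matches its prediction of (190.7,204.3). The knob's top ellipse at about (260,187) also matches its prediction of (259,187). I'll descend and swing the near clip on.

```bash
python3 -m crank '[[0,0,0,1.4,1.5,40,0],[0,0,0,0,0,40,0],[0,0,0,0,0,30,0],[0,0,0,0,0,17,0],[0,0,0,0,0,0,0],[0,0,0,0,0,0,-1],[0,0,0,0,0,0,-1],[0,0,0,0,0,0,-1],[0,0,0,0,0,0,-1]]'; python3 -m crank '[[0,0,0,-10.6,3.1,0,-1],[0,0,0,-9.7,1.2,0,-1],[0,0,0,-9.7,-0.2,0,-1],[0,0,0,-9.6,-1.7,0,-1],[0,0,0,-9.2,-3.1,0,-1],[0,0,0,-5.9,-2.9,0,-1],[0,0,0,-2.5,-1.4,0,-1],[0,0,0,0,0,0,-1],[0,0,0,0,0,0,-1]]'; python3 - <<'E'
from h import *
p=manip.sense()['tool_pos'][:2]*1000;l=ist(p);print(l,np.arctan2(l[0]+100,l[1]+32),np.hypot(l[0]+100,l[1]+32))
E
```

```text
t: 3.12
tool_pos: [0.4736, 0.0705, 0.2184]
ee_rot: [0.001, 0.099, 0.995, 0.001]
contact_force: [-0.3, 4.3, 3.8]
opening: 0.0129
grip_force: 30.0
t: 4.25
tool_pos: [0.529, 0.0553, 0.2192]
ee_rot: [0.001, 0.099, 0.995, 0.002]
contact_force: [-1.9, 9.3, 11.9]
opening: 0.0126
grip_force: 30.2
[-65.75644638  24.82998004] 0.5423007711854214 66.34958624987972
```

```bash
python3 -m crank '[[0,0,0,0,0,0,0],[0,0,0,0,0,0,0],[0,0,0,0,0,-20,0],[0,0,0,0,0,-45,0],[0,0,0,-30,-10,-20,0],[0,0,0,-40,-12,0,0],[0,0,0,-40,-12,0,0],[0,0,0,-40,-12,0,0],[0,0,0,-35,-10,0,0],[0,0,0,0,0,0,0]]'; python3 - <<'E'
from h import *
plan(*knob('far',-.29),70,YAW+np.pi/2)
im,K,T=get("wrist","w2.png");print(proj(K,T,[*knob('far',-.29)/1000,.08]),proj(K,T,[*knob('near',.5)/1000,.08]))
E
```

```text
t: 5.5
tool_pos: [0.6999, -0.0392, 0.3016]
ee_rot: [-0.0, 0.1, 0.995, -0.0]
contact_force: [-0.0, 0.3, -0.1]
opening: 0.0437
grip_force: 0.0
tool shift mm [ 1.8  3.9 84.6]  turn about tool z -0.002 (alt 3.140) tool z [-0.    -0.001 -1.   ] cur yaw 1.371 j6 -1.595 t 5.50
[263.59371999 204.25877963] [ 375.66014394 -154.66737091]
```

View pics/w2.png

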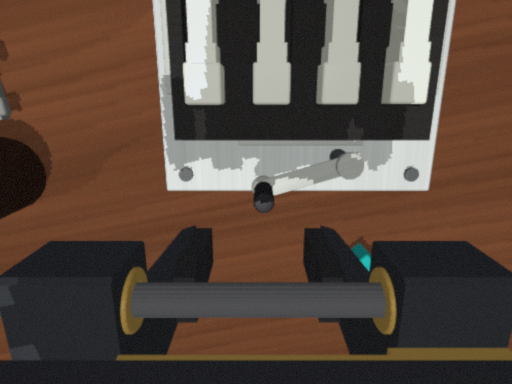

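The far knob top at (264,202) matches the prediction of (264,204).

```bash
python3 -m crank '[[0,0,0,1.8,3.9,40,0],[0,0,0,0,0,30,0],[0,0,0,0,0,15,0],[0,0,0,0,0,0,0],[0,0,0,0,0,0,-1],[0,0,0,0,0,0,-1],[0,0,0,0,0,0,-1],[0,0,0,8.9,-2,0,-1],[0,0,0,9.7,-0.7,0,-1],[0,0,0,9.7,0.7,0,-1],[0,0,0,7.6,1.7,0,-1],[0,0,0,8,2.7,0,-1],[0,0,0,5.9,2.9,0,-1],[0,0,0,2.6,1.5,0,-1],[0,0,0,0,0,0,-1],[0,0,0,0,0,0,-1]]'; python3 - <<'E'
from h import *
p=manip.sense()['tool_pos'][:2]*1000;l=-ist(p);print(l,np.arctan2(l[0]+100,l[1]+32),np.hypot(l[0]+100,l[1]+32))
E
python3 -m crank '[[0,0,0,0,0,0,0],[0,0,0,0,0,0,0],[0,0,0,0,0,-20,0],[0,0,0,0,0,-40,0],[0,0,0,0,0,-40,0],[0,0,0,0,0,0,0]]'; python3 - <<'E'
from h import *
plan(*st((0,72)),52,YAW+np.pi/2)
im,K,T=get("wrist");cv2.imwrite("pics/w3.png",im)
for n in('near','far'):
  for q in(.4,.5): print(n,q,proj(K,T,[*knob(n,q)/1000,.08]))
im,K,T=get("scene","s3.png")
cv2.imwrite("pics/s3.png",cv2.resize(im[140:280,170:360],None,fx=4,fy=4,interpolation=cv2.INTER_CUBIC))
for n in('near','far'):
  for q in(.4,.5): print(n,q,(proj(K,T,[*knob(n,q)/1000,.08])-[170,140])*4)
E
```

```text
t: 7.55
tool_pos: [0.6485, -0.0192, 0.2201]
ee_rot: [0.002, 0.099, 0.995, -0.003]
contact_force: [-4.1, -11.2, 8.5]
opening: 0.0131
grip_force: 30.1
[-66.06567085  24.6924487 ] 0.5393664589174927 66.07247864264109
t: 8.3
tool_pos: [0.6493, -0.0159, 0.3236]
ee_rot: [0.004, 0.098, 0.995, -0.0]
contact_force: [0.7, 0.6, 0.5]
opening: 0.0438
grip_force: 0.0
tool shift mm [ 67.2  93.4 124. ]  turn about tool z 0.001 (alt -3.141) tool z [ 0.009 -0.002 -1.   ] cur yaw 1.374 j6 -1.581 t 8.30
near 0.4 [339.94153155 -32.29834278]
near 0.5 [334.55974695 -21.1148743 ]
far 0.4 [248.34833848 205.31482039]
far 0.5 [252.2266978  197.58120444]
near 0.4 [308.13933594 126.73339587]
near 0.5 [312.55015106 131.91971376]
far 0.4 [455.72030656 263.81191109]
far 0.5 [449.81867253 257.09743835]
```

View pics/s3.png

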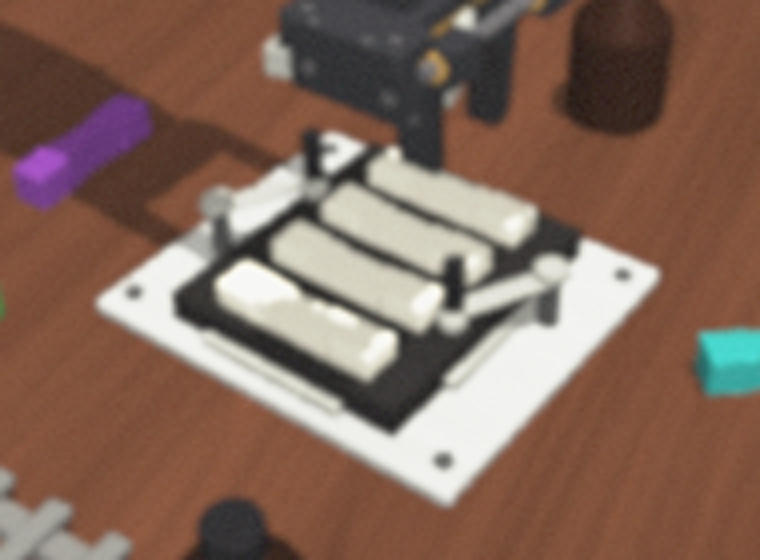

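Both clips are fully on, with knob tops at (312,133) and (454,260) as predicted for 0.5 rad. All four bars are seated. I'll go to the first bar and compute the tray slots.

```bash
python3 -m crank '[[0,0,0,33,46,0,-0.27],[0,0,0,34,47,0,-0.27],[0,0,0,0,0,30,-0.27],[0,0,0,0,0,30,-0.27],[0,0,0,0,0,0,-0.27]]'; cat >> h.py <<'E'
TC=np.array([456.6,336.9]);TY=np.deg2rad(5.7)
slot=lambda y:TC+R2(TY)@np.array([0,y])
E
python3 - <<'E'
from h import *
np.set_printoptions(precision=1,suppress=True)
plan(*st((0,72)),52,YAW+np.pi/2)
for b,s in((72,75),(24,25),(-24,-25),(-72,-75)):
    print(b,slot(s),'tool shift',np.array([-1,1])*(ist(slot(s))-[0,b]))
im,K,T=get("top")
for uv in((149,161),(332,159)): print('bottle cap',ray(K,T,uv,.115)*1000)
im,K,T=get("wrist","w4.png")
for y in(72,24): print(proj(K,T,[*st((0,y))/1000,.044]))
E
```

```text
t: 9.02
tool_pos: [0.5983, 0.0886, 0.2539]
ee_rot: [-0.004, 0.098, 0.995, -0.0]
contact_force: [0.4, -0.2, -0.5]
opening: 0.0323
grip_force: 0.0
tool shift mm [-4.8  0.9 54.8]  turn about tool z 0.001 (alt -3.141) tool z [-0.  0. -1.] cur yaw 1.373 j6 -1.422 t 9.03
72 [449.2 411.5] tool shift [214.2 286.4]
24 [454.1 361.8] tool shift [199.5 286.6]
-24 [459.1 312. ] tool shift [184.8 286.8]
-72 [464.  262.3] tool shift [170.2 287. ]
bottle cap [656. 270. 115.]
bottle cap [ 649.2 -246.8  115. ]
[259.  218.2]
[182.5 218.2]
```

View pics/w4.png

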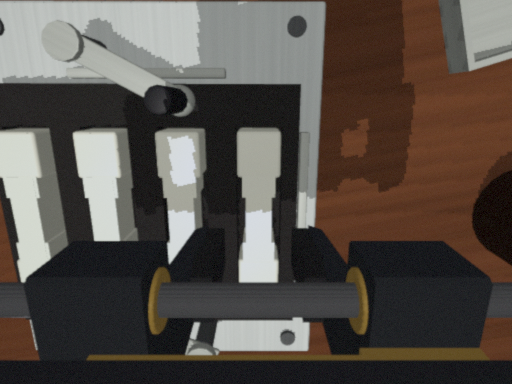

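The bar is centred between the fingers at column 258 against a predicted 259. I'll grasp it.

```bash
python3 -m crank '[[0,0,0,-4.8,0.9,35,-0.27],[0,0,0,0,0,20,-0.27],[0,0,0,0,0,0,-0.27],[0,0,0,0,0,0,-1],[0,0,0,0,0,0,-1],[0,0,0,0,0,0,-1]]'; python3 -m crank '[[0,0,0,0,0,-15,-1],[0,0,0,0,0,-25,-1],[0,0,0,0,0,-30,-1],[0,0,0,0,0,0,-1]]'; python3 - <<'E'
from h import *
plan(*slot(75),40,TY+np.pi/2)
E
```

```text
t: 9.88
tool_pos: [0.6058, 0.0881, 0.2041]
ee_rot: [0.001, 0.099, 0.995, -0.0]
contact_force: [0.2, 0.3, 4.1]
opening: 0.0154
grip_force: 30.0
t: 10.38
tool_pos: [0.6063, 0.0882, 0.2761]
ee_rot: [0.003, 0.099, 0.995, 0.0]
contact_force: [0.3, 0.9, -0.7]
opening: 0.0155
grip_force: 30.0
tool shift mm [218.1 286.   88.1]  turn about tool z -0.297 (alt 2.844) tool z [ 0.006 -0.    -1.   ] cur yaw 1.373 j6 -1.422 t 10.38
```

```bash
python3 -m crank '[[0,0,0,31,41,0,-1],[0,0,0,31,41,0,-1],[0,0,0,31,41,0,-1],[0,0,0,31,41,0,-1],[0,0,0,31,41,0,-1],[0,0,0,31,41,0,-1],[0,0,0,31,40,0,-1],[0,0,-0.15,0,0,0,-1],[0,0,-0.147,0,0,0,-1],[0,0,0,0,0,0,-1],[0,0,0,0,0,0,-1]]'; python3 - <<'E'
from h import *
plan(*slot(75),43,TY+np.pi/2)
im,K,T=get("wrist","w5.png")
E
```

```text
t: 11.75
tool_pos: [0.4485, 0.411, 0.2721]
ee_rot: [-0.0, -0.048, 0.999, -0.0]
contact_force: [0.7, 0.5, -0.4]
opening: 0.0155
grip_force: 30.0
tool shift mm [-0.8  0.5 82. ]  turn about tool z -0.003 (alt 3.138) tool z [-0.001 -0.001 -1.   ] cur yaw 1.667 j6 -1.120 t 11.75
```

View pics/w5.png

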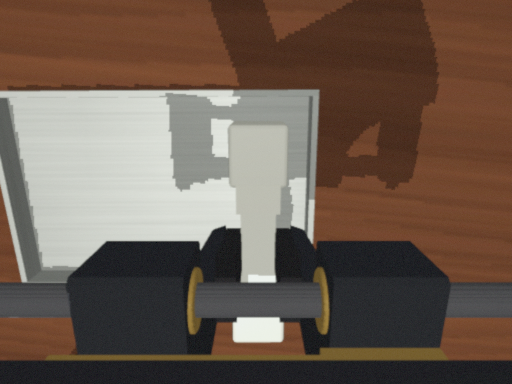

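The held bar is level and parallel to the tray walls. I'll lower it and release.

```bash
python3 -m crank '[[0,0,0,0,0,40,-1],[0,0,0,0,0,28,-1],[0,0,0,0,0,12,-1],[0,0,0,0,0,0,-1],[0,0,0,0,0,0,-1]]'
```

```text
t: 12.42
tool_pos: [0.4492, 0.4116, 0.1939]
ee_rot: [0.001, -0.049, 0.999, 0.0]
contact_force: [0.7, 1.0, -1.0]
opening: 0.0155
grip_force: 30.0
```

```bash
python3 -m crank '[[0,0,0,0,0,4,-1],[0,0,0,0,0,0,-1],[0,0,0,0,0,0,-1]]'
```

```text
t: 12.8
tool_pos: [0.4493, 0.4116, 0.19]
ee_rot: [0.001, -0.05, 0.999, 0.001]
contact_force: [0.2, -0.4, 6.0]
opening: 0.0151
grip_force: 30.0
```

```bash
python3 -m crank '[[0,0,0,0,0,0,-0.27],[0,0,0,0,0,0,-0.27],[0,0,0,0,0,-30,-0.27],[0,0,0,0,0,-50,-0.27],[0,0,0.15,0,0,0,-0.27],[0,0,0.147,0,0,0,-0.27],[0,0,0,-27,-42,0,-0.27],[0,0,0,-27,-42,0,-0.27],[0,0,0,-27,-42,0,-0.27],[0,0,0,-27,-42,0,-0.27],[0,0,0,-27,-42,0,-0.27],[0,0,0,-27,-42,0,-0.27],[0,0,0,-27,-42,0,-0.27],[0,0,0,-25,-40,0,-0.27],[0,0,0,0,0,0,-0.27],[0,0,0,0,0,0,-0.27]]'; cat > chk.py <<'E'
import sys
from h import *
# bars seen in the wrist view near y: report white blobs' stage coordinates at bar-top height
plan(*st((0,float(sys.argv[1]))),50,YAW+np.pi/2)
im,K,T=get("top")
hsv=cv2.cvtColor(im,cv2.COLOR_BGR2HSV)
b=((hsv[...,1]<60)&(hsv[...,2]>170)).astype(np.uint8)
mk=np.zeros_like(b);cv2.fillConvexPoly(mk,np.array([[208,160],[279,176],[272,220],[200,206]]),1)
cs,_=cv2.findContours(b&mk,cv2.RETR_EXTERNAL,cv2.CHAIN_APPROX_NONE)
for c in cs:
    if cv2.contourArea(c)>60:
        P=np.array([ist(ray(K,T,p[0],.044)[:2]*1000) for p in c]).astype(np.float32)
        r=cv2.minAreaRect(P);print(np.round(r[0],1),np.round(r[1],1),round(r[2],1))
E
python3 chk.py 24
```

```text
t: 14.8
tool_pos: [0.5924, 0.042, 0.2682]
ee_rot: [-0.001, 0.099, 0.995, 0.0]
contact_force: [0.6, 0.3, 0.6]
opening: 0.0322
grip_force: 0.0
tool shift mm [-1.1 -0.3 71.2]  turn about tool z -0.000 (alt 3.141) tool z [-0.001  0.001 -1.   ] cur yaw 1.372 j6 -1.502 t 14.80
[-61.2 -12.2] [35.7 23.6] 9.9
[ -12.6 -104.3] [ 15.9 136.9] 89.7
[  1.1 -72.4] [112.3  27.7] 0.0
```

```bash
python3 -m crank '[[0,0,0,-1.1,-0.3,35,-0.27],[0,0,0,0,0,25,-0.27],[0,0,0,0,0,10,-0.27],[0,0,0,0,0,0,-0.27],[0,0,0,0,0,0,-1],[0,0,0,0,0,0,-1],[0,0,0,0,0,0,-1]]'; python3 -m crank '[[0,0,0,0,0,-15,-1],[0,0,0,0,0,-25,-1],[0,0,0,0,0,-30,-1],[0,0,0,29,41,0,-1],[0,0,0,29,41,0,-1],[0,0,0,29,41,0,-1],[0,0,0,29,41,0,-1],[0,0,0,29,41,0,-1],[0,0,0,29,41,0,-1],[0,0,0,26,40,0,-1],[0,0,-0.15,0,0,0,-1],[0,0,-0.147,0,0,0,-1],[0,0,0,0,0,0,-1],[0,0,0,0,0,0,-1]]'; python3 - <<'E'
from h import *
plan(*slot(25),40,TY+np.pi/2)
E
```

```text
t: 15.72
tool_pos: [0.5941, 0.0414, 0.1993]
ee_rot: [0.0, 0.099, 0.995, 0.0]
contact_force: [-1.1, 2.0, 3.0]
opening: 0.0159
grip_force: 30.0
t: 17.48
tool_pos: [0.4541, 0.3607, 0.2692]
ee_rot: [0.0, -0.048, 0.999, 0.0]
contact_force: [0.5, 0.5, -1.5]
opening: 0.0156
grip_force: 30.0
tool shift mm [-0.1  1.  82.2]  turn about tool z -0.003 (alt 3.138) tool z [ 0.  0. -1.] cur yaw 1.667 j6 -1.200 t 17.48
```

```bash
python3 -m crank '[[0,0,0,0,0.5,40,-1],[0,0,0,0,0,28,-1],[0,0,0,0,0,12,-1],[0,0,0,0,0,4,-1],[0,0,0,0,0,0,-1],[0,0,0,0,0,0,-1]]'
```

```text
t: 18.23
tool_pos: [0.4545, 0.3617, 0.1858]
ee_rot: [0.001, -0.049, 0.999, 0.0]
contact_force: [0.4, 0.5, -0.4]
opening: 0.0157
grip_force: 30.0
```

```bash
python3 -m crank '[[0,0,0,0,0,0.5,-1],[0,0,0,0,0,0,-0.27],[0,0,0,0,0,0,-0.27],[0,0,0,0,0,-30,-0.27],[0,0,0,0,0,-52,-0.27],[0,0,0.15,0,0,0,-0.27],[0,0,0.147,0,0,0,-0.27],[0,0,0,-25,-42,0,-0.27],[0,0,0,-25,-42,0,-0.27],[0,0,0,-25,-42,0,-0.27],[0,0,0,-25,-42,0,-0.27],[0,0,0,-25,-42,0,-0.27],[0,0,0,-25,-42,0,-0.27],[0,0,0,-25,-42,0,-0.27],[0,0,0,-25,-40,0,-0.27],[0,0,0,0,0,0,-0.27],[0,0,0,0,0,0,-0.27]]'; python3 chk.py -24; python3 - <<'E'
from h import *
get("top","t6.png");get("wrist","w6.png")
a=cv2.imread("pics/t6.png")[140:290,80:290];b=cv2.imread("pics/w6.png")
a=cv2.resize(a,(532,380));cv2.imwrite("pics/c6.png",cv2.resize(np.vstack([a,cv2.resize(b,(532,399))[:220]]),None,fx=.98,fy=.98))
_,K,T=get("wrist");print(proj(K,T,[*st((0,-24))/1000,.044])*532/512)
E
```

```text
t: 20.35
tool_pos: [0.584, -0.0051, 0.2658]
ee_rot: [-0.001, 0.099, 0.995, 0.0]
contact_force: [0.2, -0.2, -0.4]
opening: 0.0319
grip_force: 0.0
tool shift mm [-0.  -0.5 68.8]  turn about tool z -0.000 (alt 3.141) tool z [-0.001  0.001 -1.   ] cur yaw 1.372 j6 -1.585 t 20.35
[-64.1 -79.2] [24.2 32.6] 88.5
[ -43.3 -105.4] [13.9 75.6] 89.1
[265.17215034 215.20616127]
```

View pics/c6.png

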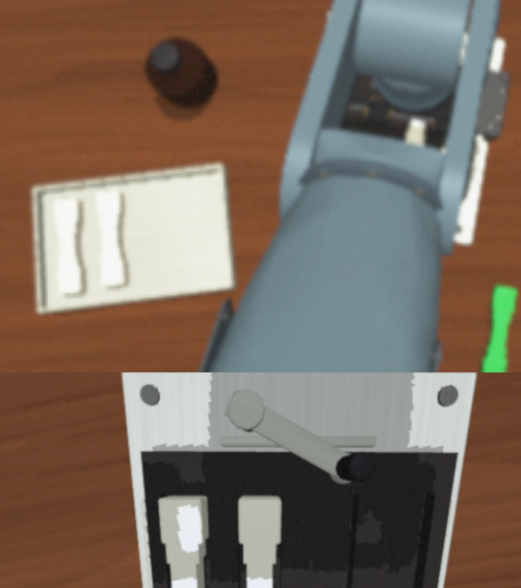

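Two bars lie flat in the tray and the other two are still in their cavities. The next bar, at column 260, is under the gripper.

```bash
python3 -m crank '[[0,0,0,0,-0.5,35,-0.27],[0,0,0,0,0,23,-0.27],[0,0,0,0,0,10,-0.27],[0,0,0,0,0,0,-0.27],[0,0,0,0,0,0,-1],[0,0,0,0,0,0,-1],[0,0,0,0,0,0,-1]]'; python3 -m crank '[[0,0,0,0,0,-15,-1],[0,0,0,0,0,-25,-1],[0,0,0,0,0,-30,-1],[0,0,0,27,41,0,-1],[0,0,0,27,41,0,-1],[0,0,0,27,41,0,-1],[0,0,0,27,41,0,-1],[0,0,0,27,41,0,-1],[0,0,0,27,41,0,-1],[0,0,0,23,40,0,-1],[0,0,-0.15,0,0,0,-1],[0,0,-0.147,0,0,0,-1],[0,0,0,0,0,0,-1],[0,0,0,0,0,0,-1]]'; python3 - <<'E'
from h import *
plan(*slot(-25),40,TY+np.pi/2)
E
```

```text
t: 21.42
tool_pos: [0.5845, -0.0058, 0.1987]
ee_rot: [0.0, 0.099, 0.995, 0.0]
contact_force: [-0.1, 1.6, 2.8]
opening: 0.0156
grip_force: 30.0
t: 23.18
tool_pos: [0.4592, 0.3108, 0.2686]
ee_rot: [0.0, -0.048, 0.999, 0.0]
contact_force: [0.7, 0.1, -0.7]
opening: 0.0153
grip_force: 30.0
tool shift mm [ 0.   1.3 81.6]  turn about tool z -0.003 (alt 3.138) tool z [ 0.  0. -1.] cur yaw 1.667 j6 -1.286 t 23.18
```

Target TCP z is 184.7, so I'll lower 84 mm.

```bash
python3 -m crank '[[0,0,0,0,1,40,-1],[0,0,0,0,0,28,-1],[0,0,0,0,0,12,-1],[0,0,0,0,0,4,-1],[0,0,0,0,0,0,-1],[0,0,0,0,0,0,-1]]'; python3 -m crank '[[0,0,0,0,0,0.5,-1],[0,0,0,0,0,0,-0.27],[0,0,0,0,0,0,-0.27],[0,0,0,0,0,-30,-0.27],[0,0,0,0,0,-52,-0.27],[0,0,0.15,0,0,0,-0.27],[0,0,0.147,0,0,0,-0.27],[0,0,0,-23,-42,0,-0.27],[0,0,0,-23,-42,0,-0.27],[0,0,0,-23,-42,0,-0.27],[0,0,0,-23,-42,0,-0.27],[0,0,0,-23,-42,0,-0.27],[0,0,0,-23,-42,0,-0.27],[0,0,0,-23,-42,0,-0.27],[0,0,0,-24,-41,0,-0.27],[0,0,0,0,0,0,-0.27],[0,0,0,0,0,0,-0.27]]'; python3 chk.py -72; python3 - <<'E'
from h import *
get("top","t7.png");get("wrist","w7.png")
a=cv2.imread("pics/t7.png")[140:290,80:290];b=cv2.imread("pics/w7.png")
a=cv2.resize(a,(532,380));cv2.imwrite("pics/c7.png",cv2.resize(np.vstack([a,cv2.resize(b,(532,399))[:220]]),None,fx=.98,fy=.98))
_,K,T=get("wrist");print(proj(K,T,[*st((0,-72))/1000,.044])*532/512)
E
```

```text
t: 23.92
tool_pos: [0.4596, 0.3121, 0.1852]
ee_rot: [0.001, -0.049, 0.999, 0.0]
contact_force: [-0.0, -0.6, 0.8]
opening: 0.0153
grip_force: 30.0
t: 26.05
tool_pos: [0.5742, -0.0526, 0.2653]
ee_rot: [-0.001, 0.099, 0.995, 0.0]
contact_force: [-0.1, 0.3, 0.6]
opening: 0.0322
grip_force: 0.0
tool shift mm [-0.3  0.  68.3]  turn about tool z -0.000 (alt 3.141) tool z [-0.001  0.001 -1.   ] cur yaw 1.372 j6 -1.670 t 26.05
[-56.1  38.6] [23.5 43.3] 82.5
[ -4.8 100.9] [144.5  14.9] 0.1
[265.98648593 215.83525964]
```

View pics/c7.png

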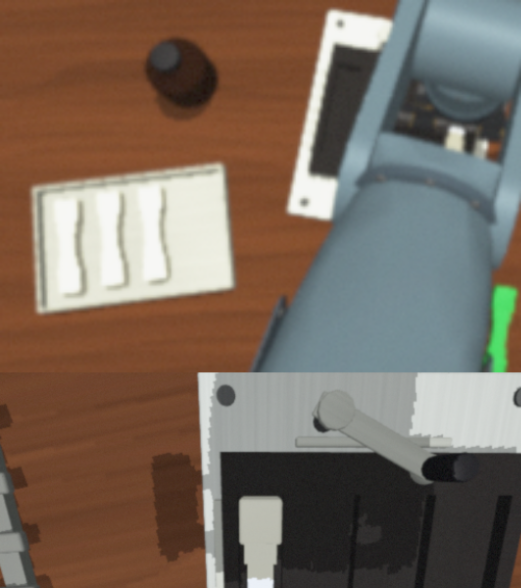

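The tray now holds three bars. The last bar, at column 261, is under the gripper.

```bash
python3 -m crank '[[0,0,0,0,0,35,-0.27],[0,0,0,0,0,22,-0.27],[0,0,0,0,0,10,-0.27],[0,0,0,0,0,0,-0.27],[0,0,0,0,0,0,-1],[0,0,0,0,0,0,-1],[0,0,0,0,0,0,-1]]'; python3 -m crank '[[0,0,0,0,0,-15,-1],[0,0,0,0,0,-25,-1],[0,0,0,0,0,-30,-1],[0,0,0,25,41,0,-1],[0,0,0,25,41,0,-1],[0,0,0,25,41,0,-1],[0,0,0,25,41,0,-1],[0,0,0,25,41,0,-1],[0,0,0,25,41,0,-1],[0,0,0,20,41,0,-1],[0,0,-0.15,0,0,0,-1],[0,0,-0.147,0,0,0,-1],[0,0,0,0,0,0,-1],[0,0,0,0,0,0,-1]]'; python3 - <<'E'
from h import *
plan(*slot(-75),40,TY+np.pi/2)
E
```

```text
t: 27.12
tool_pos: [0.5748, -0.0529, 0.1993]
ee_rot: [0.001, 0.099, 0.995, -0.0]
contact_force: [0.7, 1.0, 2.2]
opening: 0.0157
grip_force: 30.0
t: 28.88
tool_pos: [0.4644, 0.2617, 0.2692]
ee_rot: [0.0, -0.048, 0.999, 0.0]
contact_force: [1.0, -0.1, -1.0]
opening: 0.0159
grip_force: 30.0
tool shift mm [ 0.3  0.5 82.2]  turn about tool z -0.003 (alt 3.138) tool z [ 0.  0. -1.] cur yaw 1.667 j6 -1.376 t 28.88
```

```bash
python3 -m crank '[[0,0,0,0,0,40,-1],[0,0,0,0,0,28,-1],[0,0,0,0,0,12,-1],[0,0,0,0,0,4,-1],[0,0,0,0,0,0,-1],[0,0,0,0,0,0,-1]]'; python3 -m crank '[[0,0,0,0,0,0.5,-1],[0,0,0,0,0,0,-0.27],[0,0,0,0,0,0,-0.27],[0,0,0,0,0,-30,-0.27],[0,0,0,0,0,-52,-0.27],[0,0,0.15,0,0,-10,0],[0,0,0.147,0,0,0,0],[0,0,0,-20,-38,0,0],[0,0,0,-20,-38,0,0],[0,0,0,-20,-38,0,0],[0,0,0,-20,-38,0,0],[0,0,0,-21,-38,0,0],[0,0,0,0,0,0,0],[0,0,0,0,0,0,0]]'; python3 - <<'E'
from h import *
plan(*knob('near',.5),70,YAW+np.pi/2)
im,K,T=get("top","t8.png")
im,K,T=get("wrist","w8.png")
a=cv2.imread("pics/t8.png")[140:290,80:290];b=im
a=cv2.resize(a,(532,380));cv2.imwrite("pics/c8.png",cv2.resize(np.vstack([a,cv2.resize(b,(532,399))[:220]]),None,fx=.98,fy=.98))
print(proj(K,T,[*knob('near',.5)/1000,.08]))
E
```

```text
t: 29.62
tool_pos: [0.4649, 0.2621, 0.1857]
ee_rot: [0.001, -0.049, 0.999, 0.0]
contact_force: [0.0, 0.1, -1.8]
opening: 0.0157
grip_force: 30.0
t: 31.38
tool_pos: [0.5257, 0.056, 0.276]
ee_rot: [-0.0, 0.099, 0.995, 0.0]
contact_force: [0.1, 0.8, -0.2]
opening: 0.0443
grip_force: 0.0
tool shift mm [-0.4  0.1 59. ]  turn about tool z -0.000 (alt 3.141) tool z [-0.001  0.    -1.   ] cur yaw 1.372 j6 -1.491 t 31.38
[256.77602997 222.17499206]
```

View pics/c8.png

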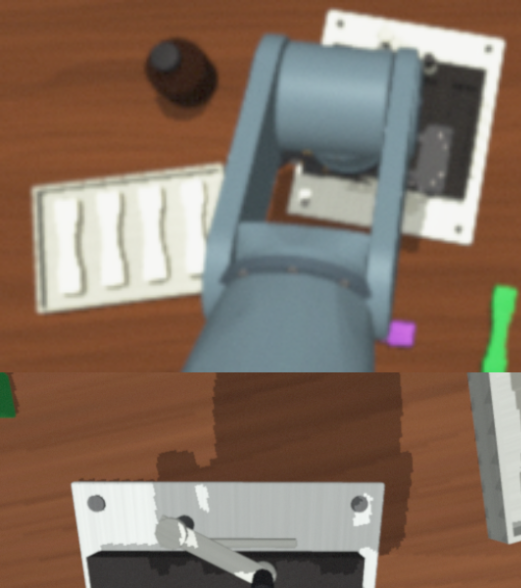

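All four bars are side by side in the tray. The near knob is under the gripper, so I'll swing that clip clear.

```bash
python3 -m crank '[[0,0,0,-0.4,0,40,0],[0,0,0,0,0,19,0],[0,0,0,0,0,0,0],[0,0,0,0,0,0,-1],[0,0,0,0,0,0,-1],[0,0,0,0,0,0,-1],[0,0,0,8.9,4.1,0,-1],[0,0,0,9.4,2.6,0,-1],[0,0,0,9.7,1.2,0,-1],[0,0,0,9.7,-0.2,0,-1],[0,0,0,9.6,-1.7,0,-1],[0,0,0,9.2,-3.1,0,-1],[0,0,0,6,-2.9,0,-1],[0,0,0,0,0,0,-1],[0,0,0,0,0,0,-1]]'; python3 - <<'E'
from h import *
p=manip.sense()['tool_pos'][:2]*1000;l=ist(p);print(l,np.arctan2(l[0]+100,l[1]+32),np.hypot(l[0]+100,l[1]+32))
E
```

```text
t: 33.35
tool_pos: [0.465, 0.0693, 0.2178]
ee_rot: [0.0, 0.099, 0.995, 0.001]
contact_force: [0.8, 9.4, 2.5]
opening: 0.0131
grip_force: 30.0
[-131.31942322   25.92197481] -0.49568858008665634 65.84725838097182
```

```bash
python3 -m crank '[[0,0,0,0,0,0,0],[0,0,0,0,0,0,0],[0,0,0,0,0,-25,0],[0,0,0,0,0,-40,0],[0,0,0,-40,-10,0,0],[0,0,0,-40,-10,0,0],[0,0,0,-40,-10,0,0],[0,0,0,-40,-10,0,0],[0,0,0,-40,-11,0,0],[0,0,0,0,0,0,0],[0,0,0,0,0,0,0]]'; python3 - <<'E'
from h import *
plan(*knob('far',.5),70,YAW+np.pi/2)
E
```

```text
t: 34.72
tool_pos: [0.6504, -0.0213, 0.2816]
ee_rot: [-0.001, 0.099, 0.995, 0.0]
contact_force: [-0.0, 0.9, -0.2]
opening: 0.0439
grip_force: 0.0
tool shift mm [-0.6  1.3 64.6]  turn about tool z -0.000 (alt 3.142) tool z [-0.002  0.    -1.   ] cur yaw 1.373 j6 -1.587 t 34.73
```

```bash
python3 -m crank '[[0,0,0,-0.6,1.3,40,0],[0,0,0,0,0,25,0],[0,0,0,0,0,0,0],[0,0,0,0,0,0,-1],[0,0,0,0,0,0,-1],[0,0,0,0,0,0,-1],[0,0,0,-8.9,-4.1,0,-1],[0,0,0,-9.4,-2.6,0,-1],[0,0,0,-9.7,-1.2,0,-1],[0,0,0,-9.7,0.2,0,-1],[0,0,0,-9.6,1.7,0,-1],[0,0,0,-9.2,3.1,0,-1],[0,0,0,-6,2.9,0,-1],[0,0,0,0,0,0,-1],[0,0,0,0,0,0,-1]]'; python3 - <<'E'
from h import *
p=manip.sense()['tool_pos'][:2]*1000;l=-ist(p);print(l,np.arctan2(l[0]+100,l[1]+32),np.hypot(l[0]+100,l[1]+32))
E
python3 -m crank '[[0,0,0,0,0,0,0],[0,0,0,0,0,0,0],[0,0,0,0,0,-25,0],[0,0,0,0,0,-50,0],[0,0,0,44,8,-20,0.1],[0,0,0,44,8,0,0.1],[0,0,0,44,10,0,0.1],[0,0,0,0,0,0,0.1],[0,0,0,0,0,0,0.1]]'; python3 - <<'E'
from h import *
plan(*st((0,0)),42,YAW+np.pi/2)
im,K,T=get("wrist","w9.png")
for y in(-9.5,9.5): print(proj(K,T,[*st((-50,y))/1000,.031]),proj(K,T,[*st((-82,97*np.sign(y)))/1000,.031]))
for n in('near','far'): print(proj(K,T,[*knob(n,-.5)/1000,.08]))
E
```

```text
t: 36.6
tool_pos: [0.7132, -0.0339, 0.217]
ee_rot: [-0.0, 0.099, 0.995, -0.001]
contact_force: [-1.1, -5.3, -0.4]
opening: 0.0129
grip_force: 30.0
[-132.34986373   26.33592865] -0.5063255126794696 66.70527905891528
t: 37.72
tool_pos: [0.5897, 0.019, 0.3131]
ee_rot: [0.001, 0.099, 0.995, -0.0]
contact_force: [0.2, -0.8, 0.4]
opening: 0.0486
grip_force: 0.0
tool shift mm [  1.2  -1.2 124.1]  turn about tool z 0.001 (alt -3.141) tool z [ 0.002 -0.    -1.   ] cur yaw 1.373 j6 -1.542 t 37.73
[243.92986611 120.1516382 ] [128.38774777  77.29735842]
[268.07412785 120.14144455] [383.45808091  77.1899223 ]
[298.76109589 -17.74894072]
[224.51029274 357.46861892]
```

View pics/w9.png

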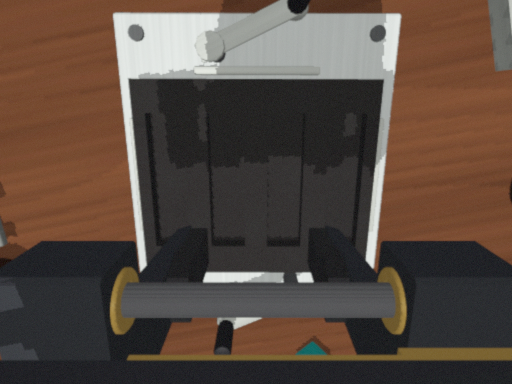

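The clips are both clear and the mould is still centred: corners at (130,80) and (383,80), as predicted to within 3 px. I'll descend with an opening of about 30 mm to straddle the middle rib, and refine the rack's pose from the top view.

```bash
python3 -m crank '[[0,0,0,1.2,-1.2,0,-0.32],[0,0,0,0,0,50,-0.32],[0,0,0,0,0,45,-0.32],[0,0,0,0,0,20,-0.32],[0,0,0,0,0,11,-0.32],[0,0,0,0,0,0,-0.32],[0,0,0,0,0,0,-0.32]]'; python3 - <<'E'
from h import *
im,K,T=get("top")
c=im[170:255,305:410];cv2.imwrite("pics/rk.png",cv2.resize(c,None,fx=7,fy=7,interpolation=cv2.INTER_CUBIC))
hsv=cv2.cvtColor(im,cv2.COLOR_BGR2HSV);g=((hsv[...,1]<80)&(hsv[...,2]>100)).astype(np.uint8);g[:,:305]=0;g[:170]=0;g[255:]=0;g[:,410:]=0
P=np.array([ray(K,T,(u,v),.018)[:2]*1000 for v,u in np.argwhere(g)],np.float32)
r=cv2.minAreaRect(P);print(r)
for a in(-6.5,-7,-7.4,-8): 
    L=P@R2(np.deg2rad(a)); print(a,L.min(0),L.max(0),np.percentile(L,[1,99],axis=0), R2(np.deg2rad(a))@((np.percentile(L,1,axis=0)+np.percentile(L,99,axis=0))/2))
E
```

```text
t: 38.65
tool_pos: [0.5885, 0.0179, 0.1878]
ee_rot: [0.001, 0.099, 0.995, -0.0]
contact_force: [0.9, -0.0, 0.2]
opening: 0.0298
grip_force: 0.0
((504.04736328125, -327.72344970703125), (236.3848114013672, 181.4646759033203), 82.2555160522461)
-6.5 [ 448.56166675 -386.77752314] [ 630.71971968 -148.8576396 ] [[ 450.75782546 -383.31059699]
 [ 626.38937042 -152.78531699]] [ 504.76767895 -327.29316818]
-7 [ 450.8320144  -382.06863805] [ 632.21204495 -144.81247066] [[ 453.19710873 -378.23811394]
 [ 628.64578669 -148.18840933]] [ 504.8118739  -327.17305156]
-7.4 [ 451.94193055 -378.28056357] [ 633.37124581 -141.56838051] [[ 455.01544198 -374.39845469]
 [ 630.47628358 -144.77707043]] [ 504.79165987 -327.32897542]
-8 [ 453.5654875  -372.65226965] [ 635.94359545 -136.03668853] [[ 457.69353384 -369.37616044]
 [ 633.31718521 -139.18433802]] [ 504.80756807 -327.7252838 ]
```

View pics/rk.png

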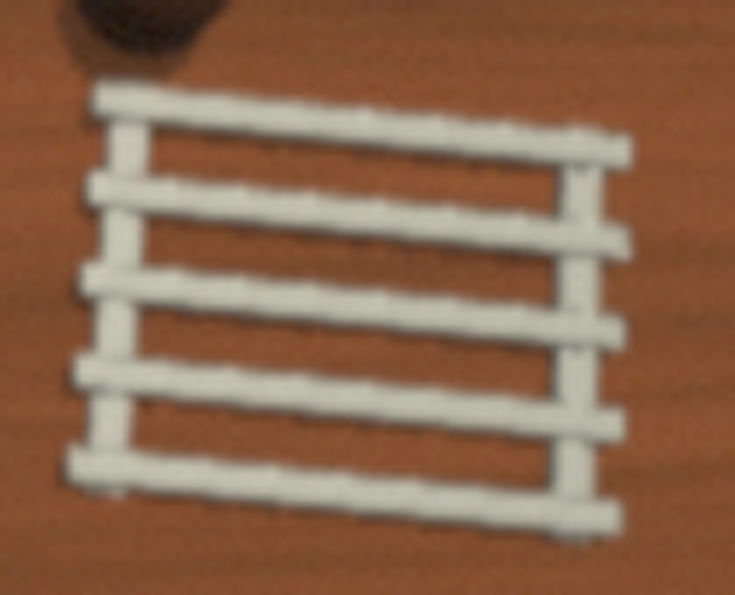

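```bash
python3 - <<'E'
from h import *
im,K,T=get("top")
f=lambda u,v:ray(K,T,((u+.5)/7-.5+305,(v+.5)/7-.5+170),.018)[:2]*1000
a=[f(*p) for p in((93,100),(632,152),(67,466),(620,519),(80,282),(627,334))]
for p in a: print(p.round(1))
for i in(0,2,4): d=a[i]-a[i+1];print('len',np.hypot(*d),'yaw',np.degrees(np.arctan2(-d[0],d[1])),'mid',(a[i]+a[i+1])/2)
d=(a[0]+a[1]-a[2]-a[3])/2;print('x yaw',np.degrees(np.arctan2(d[1],d[0])),np.hypot(*d),sum(a)/6)
E
python3 -m crank '[[0,0,0,0,0,0,-1],[0,0,0,0,0,0,-1],[0,0,0,0,0,0,-1],[0,0,0,0,0,0,-1],[0,0,0,0,0,-8,-1],[0,0,0,0,0,-15,-1],[0,0,0,0,0,0,-1]]'
```

```text
[ 598.6 -221.5]
[ 569.4 -456. ]
[ 439.7 -200.5]
[ 411.1 -434.4]
[ 518.4 -210.9]
[ 489.8 -445.5]
len 236.2719864103444 yaw -7.082706215842989 mid [ 584.01364938 -338.74849934]
len 235.59209753076013 yaw -6.9579107151430994 mid [ 425.4067691  -317.45370446]
len 236.3717490085189 yaw -6.956714750854281 mid [ 504.11523271 -328.21227684]
x yaw -7.646887140868608 160.0300308173412 [ 504.51188373 -328.13816022]
t: 39.62
tool_pos: [0.5882, 0.018, 0.2107]
ee_rot: [0.001, 0.099, 0.995, -0.0]
contact_force: [0.1, 0.8, -4.0]
opening: 0.0185
grip_force: 30.0
```

The rack centre is (504.7, -328.1), yaw about -7.2°. The outer slats' centrelines are 160 mm apart, and adding one 14 mm slat width gives the stated 174 mm. The mould is gripped and rising, with -4 N on the wrist.

```bash
python3 -m crank '[[0,0,0,0,0,-40,-1],[0,0,0,0,0,-40,-1],[0,0,0,0,0,-40,-1],[0,0,0,0,0,0,-1],[0,0,0,1.5,-30,0,-1],[0,0,0,1.5,-40,0,-1],[0,0,0,1.5,-40,0,-1],[0,0,0,1.5,-40,0,-1],[0,0,0,1.5,-40,0,-1],[0,0,0,1.5,-40,0,-1],[0,0,0,1.5,-40,0,-1],[0,0,0,1.5,-40,0,-1],[0,0,0,1,-30,0,-1],[0,0,0,1,-15,0,-1],[0,0,-0.072,0,0,0,-1],[0,0,0,0,0,0,-1],[0,0,0,0,0,0,-1]]'; python3 - <<'E'
from h import *
plan(504.7,-328.1,200-147,np.deg2rad(90-7.2))
im,K,T=get("wrist","w10.png")
im,K,T=get("scene","s10.png")
cv2.imwrite("pics/c10.png",np.vstack([cv2.imread("pics/w10.png")[:230],im[100:384]]))
E
```

```text
t: 41.75
tool_pos: [0.5041, -0.3266, 0.3285]
ee_rot: [-0.0, 0.063, 0.998, 0.0]
contact_force: [-0.3, 0.2, -3.7]
opening: 0.0187
grip_force: 30.0
tool shift mm [ -0.9  -1.6 128.5]  turn about tool z -0.001 (alt 3.141) tool z [-0.001  0.001 -1.   ] cur yaw 1.444 j6 -2.217 t 41.75
```

View pics/c10.png

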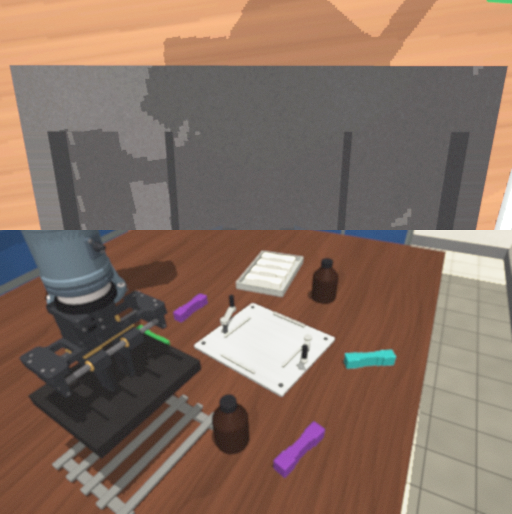

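The mould hangs level and square in the grip, over the rack and clear of the bottle. I'll lower it.

```bash
python3 -m crank '[[0,0,0,-0.9,-1.6,40,-1],[0,0,0,0,0,40,-1],[0,0,0,0,0,30,-1],[0,0,0,0,0,12,-1],[0,0,0,0,0,0,-1],[0,0,0,0,0,0,-1],[0,0,0,0,0,0,-1]]'
```

```text
t: 42.72
tool_pos: [0.5053, -0.3295, 0.2088]
ee_rot: [0.001, 0.063, 0.998, -0.001]
contact_force: [-0.1, 0.6, -4.3]
opening: 0.0187
grip_force: 30.0
```

```bash
python3 - <<'E'
from h import *
plan(504.7,-328.1,195.8-147,np.deg2rad(90-7.2))
im,K,T=get("wrist","w11.png")
g=cv2.cvtColor(im,cv2.COLOR_BGR2GRAY); print(g[0:230:10,258])
for s in(-97,97): print(proj(K,T,[*(np.array([504.7,-328.1])+R2(np.deg2rad(-7.2))@np.array([-82,s]))/1000,.040]))
for s in(-118,118): print(proj(K,T,[*(np.array([504.7,-328.1])+R2(np.deg2rad(-7.2))@np.array([-87,s]))/1000,.018]))
E
```

```text
tool shift mm [ 0.8  1.3 13. ]  turn about tool z -0.000 (alt 3.141) tool z [ 0.002 -0.002 -1.   ] cur yaw 1.445 j6 -2.219 t 42.73
[146 134 137 145 144 146 226  97  99  98  99  99  99 100  98  98 100  97
  98 100  96  97  97]
[34.6502088  62.33190952]
[487.64623011  61.69714533]
[19.41616683 56.07851388]
[502.33153022  55.38400181]
```

View pics/w11.png

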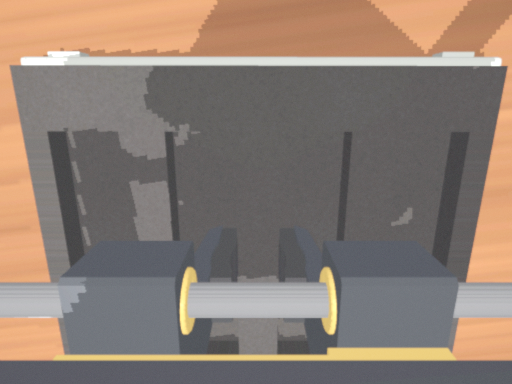

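The rack's near slat runs over columns 24 to 500 at about row 57, and the prediction was 19 to 502 at row 56. The mould is centred on it (15 to 505).

```bash
python3 -m crank '[[0,0,0,0.5,1,8,-1],[0,0,0,0,0,3,-1],[0,0,0,0,0,2,-1],[0,0,0,0,0,0,-1],[0,0,0,0,0,0,-1]]'
```

```text
t: 43.4
tool_pos: [0.5042, -0.3277, 0.195]
ee_rot: [-0.001, 0.063, 0.998, 0.0]
contact_force: [-4.3, 3.6, 6.6]
opening: 0.0189
grip_force: 30.0
```

The mould is resting on the rack. I'll release within the cavities, rise straight up and back off.

```bash
python3 -m crank '[[0,0,0,0,0,0,-0.32],[0,0,0,0,0,0,-0.32],[0,0,0,0,0,0,-0.32],[0,0,0,0,0,-15,-0.32],[0,0,0,0,0,-40,-0.32],[0,0,0,0,0,-50,-0.32],[0,0,0,0,0,-50,-0.32],[0,0,0,40,-20,-30,-0.32],[0,0,0,40,-20,0,-0.32],[0,0,0,40,-20,0,-0.32],[0,0,0,0,0,0,-0.32]]'; python3 - <<'E'
from h import *
im,K,T=get("top")
hsv=cv2.cvtColor(im,cv2.COLOR_BGR2HSV)
cv2.imwrite("pics/end.png",cv2.resize(im[130:280,80:410],(800,364),interpolation=cv2.INTER_CUBIC))
for n in('near','far'): print(n,(proj(K,T,[*knob(n,-.5)/1000,.08])-[80,130])*2.424)
q=np.array([504.7,-328.1]);print([((proj(K,T,[*(q+R2(np.deg2rad(-7.2))@np.array(c))/1000,.039])-[80,130])*2.424).round() for c in((82,97),(82,-97),(-82,-97),(-82,97))])
E
```

```text
t: 44.78
tool_pos: [0.3759, -0.3733, 0.3805]
ee_rot: [0.0, 0.065, 0.998, -0.001]
contact_force: [-0.7, -0.3, -0.5]
opening: 0.0301
grip_force: 0.0
near [344.81593602 237.90207374]
far [425.39884471  32.46187553]
[array([596., 127.]), array([752., 142.]), array([749., 275.]), array([588., 259.])]
```

View pics/end.png

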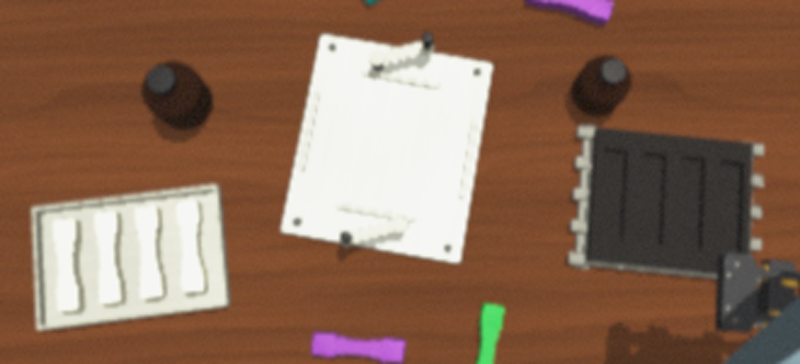

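The bars and mould look right, with mould corners at about (596,128) and (752,143) as predicted. The far knob appears at (427,42) where -0.5 rad predicts (425,32), so I'll measure it properly.

```bash
python3 - <<'E'
from h import *
im,K,T=get("top")
g=cv2.cvtColor(im,cv2.COLOR_BGR2GRAY)
for n,(a,b,c,d) in dict(far=(140,160,245,268),near=(218,236,212,236)).items():
    print(n);print(g[a:b,c:d])
    for q in(-.5,-.4,-.3): print(q,proj(K,T,[*knob(n,q)/1000,.08]),proj(K,T,[*knob(n,q)/1000,.046]))
E
```

```text
far
[[ 84  83  83  85  82  82  81  85  86  84  84  86  85  86  84  84  85  85
   85  84  84  84  83]
 [ 84  84  80  82  82  82  79  82  81  82  82  83  84  80  83  81  84  83
   81  83  85  80  80]
 [ 83  82  82  81  81  77  81  82  84  79  77  77  79  80  83  84  82  81
   83  81  83  81  82]
 [ 84  82  83  83  82  84  81  84  81  75  74  74  79  81  81  85  84  83
   86  87  82  82  82]
 [ 80  83  84  83  83  85  83  83  81  69  71  76  77  75  79  84  83  83
   86  84  83  86  84]
 [ 83  83  81  82  80  82  81  84  82  71  76  81  81  75  79  83  80  80
   82  79  80  82  79]
 [ 85  83  83  85  89  98 110 115 114  85  70  76  74  69  76  83  82  82
   81  80  82  80  81]
 [ 91 101 113 115 130 153 183 188 175 113  58  51  60  71  84  82  85  86
   83  82  83  82  81]
 [130 154 182 185 196 217 233 233 220 137  53  36  64  95  94  85  85  86
   83  85  85  83  84]
 [197 217 232 234 235 238 240 238 219 142  74  58  93 123 101  83  81  82
   83  82  81  84  85]
 [234 238 241 241 241 241 241 235 196 141 106  99 123 135 107  87  88  86
   86  85  84  86  84]
 [241 241 241 241 242 241 239
[... 2334 characters left out ...]
79 192 216]
 [ 85  86  85  85  88  87  86  80  72  78  88  89  90  87  93 102 114 124
  134 151 158 162 186 224]
 [ 90  87  88  87  87  89  87  76  67  67  74  71  67  64  66  68  75  85
   91 106 109 113 137 173]
 [ 89  89  91  91  91  89  82  72  64  62  62  63  63  67  72  70  76  85
   86  87  88  91  98 107]
 [ 92  87  88  91  91  86  84  71  62  63  63  65  73  77  84  86  84  89
   89  87  90  88  88  90]
 [ 91  89  88  92  89  91  87  71  65  63  67  76  85  86  89  88  90  89
   90  88  89  89  87  87]]
-0.5 [222.25079869 228.14441986] [223.10863274 229.19707713]
-0.4 [221.65244274 225.92505918] [222.5281988  227.04662248]
-0.3 [221.28056715 223.65898892] [222.16702964 224.85073662]
```

The far knob spans rows 142 to 149, against 146 to 154 at the start. That puts it at about -0.45 to -0.5 rad, which is well clear. Everything is in place, so I'm handing in.

```bash
python3 -c "
from bench import workorder;print(workorder.hand_in())"
```

```text
the job is handed in; nothing more can be done
None
```

The job is handed in at about 45 s: with both clips on the mould, all four bars were moved to lie flat in the tray, then the clips were swung clear and the empty mould set centred on the rack; bottles and look-alikes were left alone, and no verdict came back.

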